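# Weigh down the freshly veneered plaques

### The job

Press the freshly veneered plaques while their glue sets: on every plaque on the bench lay a caul, centred and square so that it covers the veneer patch, and in the middle of each caul gently set one steel weight upright, plucked from the pocket tray in the chest's drawer. Pull the drawer open by its handle to get at the weights and leave it pushed fully shut. Spare cauls and weights may stay where they are; do not knock over the glue bottle or the brush jar.

Things in the scene. Friction and masses are not known exactly. Their poses are not given: they have to be found in the camera images.
- chest_drawer0 (a joint): travel of the chest's only drawer in m, 0 shut, 0.197 at its stop; it slides out horizontally from the chest's front, towards the robot, along minus x of chest; runs with about 2 N of friction and stays where it is left
- chest_drawer0_handle (a point): middle of the drawer's handle: a level steel bar of diameter 11 mm and length 120 mm, parallel to the drawer front, its centre line 35 mm in front of it, 95 mm above the bench and 23 mm below the chest's top; moves with the drawer
- chest: fixed wooden bench-top drawer chest, 280 mm deep, 370 mm wide, 118 mm high, with one drawer; origin at the centre of its underside, x pointing from its front to its back, y to its left side seen from the robot, z up. A tin and a pack of abrasive lie on the rear half of its top
- tray_mid (a point): centre of the top face of the dark wooden pocket tray fixed in the drawer behind its 15 mm thick front, 42 mm above the bench; axes as the chest's. Four round pockets in a row, diameter 53 mm and 15 mm deep, at y = -102, -34, 34 and 102 mm from here. Drawer sides rise to 96 mm, its front to 106 mm above the bench; the weights are clear of the chest's top from 0.09 m of travel, 0.12 m gives room
- plaque0: freshly veneered plaque lying flat on the bench, light wood, 116 x 76 x 12 mm, with a dark veneer patch of 76 x 40 mm in the middle of its top; origin at the centre of its underside, x along the 116 mm, z up; loose, 0.08 kg; two or three of the three plaques are there
- plaque1: freshly veneered plaque lying flat on the bench, light wood, 116 x 76 x 12 mm, with a dark veneer patch of 76 x 40 mm in the middle of its top; origin at the centre of its underside, x along the 116 mm, z up; loose, 0.08 kg; two or three of the three plaques are there
- plaque2: freshly veneered plaque lying flat on the bench, light wood, 116 x 76 x 12 mm, with a dark veneer patch of 76 x 40 mm in the middle of its top; origin at the centre of its underside, x along the 116 mm, z up; loose, 0.08 kg; two or three of the three plaques are there
- caul0: caul: a plain brown hardwood pressing block with a cork sole, 96 x 56 x 22 mm, lying flat on the bench, no veneer patch; origin at the centre of its underside, x along the 96 mm, z up; loose, about 0.11 kg
- caul1: caul: a plain brown hardwood pressing block with a cork sole, 96 x 56 x 22 mm, lying flat on the bench, no veneer patch; origin at the centre of its underside, x along the 96 mm, z up; loose, about 0.11 kg
- caul2: caul: a plain brown hardwood pressing block with a cork sole, 96 x 56 x 22 mm, lying flat on the bench, no veneer patch; origin at the centre of its underside, x along the 96 mm, z up; loose, about 0.11 kg
- weight0: steel pressing weight, about 0.5 kg: a disc of diameter 50 mm and height 32 mm with a plain grip knob of diameter 20 mm on top, 62 mm high in all; origin at the centre of its underside, z up; at the start it stands in a tray pocket in the drawer, underside 27 mm above the bench; three or four of the four weights are there
- weight1: steel pressing weight, about 0.5 kg: a disc of diameter 50 mm and height 32 mm with a plain grip knob of diameter 20 mm on top, 62 mm high in all; origin at the centre of its underside, z up; at the start it stands in a tray pocket in the drawer, underside 27 mm above the bench; three or four of the four weights are there
- weight2: steel pressing weight, about 0.5 kg: a disc of diameter 50 mm and height 32 mm with a plain grip knob of diameter 20 mm on top, 62 mm high in all; origin at the centre of its underside, z up; at the start it stands in a tray pocket in the drawer, underside 27 mm above the bench; three or four of the four weights are there
- weight3: steel pressing weight, about 0.5 kg: a disc of diameter 50 mm and height 32 mm with a plain grip knob of diameter 20 mm on top, 62 mm high in all; origin at the centre of its underside, z up; at the start it stands in a tray pocket in the drawer, underside 27 mm above the bench; three or four of the four weights are there
- glue: bystander: glue bottle, diameter 58 mm, 150 mm high, standing; origin at the centre of its underside
- brush_jar: bystander: steel jar with brushes, diameter 76 mm, about 170 mm high, standing; origin at the centre of its underside
Things that resemble listed ones, but are neither listed nor needed, are in the scene too. Leave any white look-alike of the plaque2 alone.

How it is judged:
By the outcome, as a careful person would: the job done as asked, in the order asked, and still so for the second after the job is handed in, with the robot touching nothing.
Of plaque0, plaque1, plaque2 only 2 to 3 are there at a start; the rules pass over those that are not, and their reading is None.
Of weight0, weight1, weight2, weight3 only 3 to 4 are there at a start; the rules pass over those that are not, and their reading is None.
At some moment in a run one of plaque0, plaque1, plaque2 may be knocked a few centimetres aside while the robot is not near it.
It also fails if it takes over 210 s, if anything falls off the work surface, if the arm or the gripper's body presses on something with over 40 N, if the wrist force passes 120 N, or if a joint passes its speed limit or range.

### The arm

A 6-joint arm with a two-finger parallel gripper is mounted at the origin on the work surface. World frame = base frame: x ahead of the robot, y to its left, z up, the work surface at z = 0. Lengths are in mm, angles in rad, forces in N, time in s.
With the tool pointing down it reaches from about 400 to 925 mm from the base axis. Payload 12.5 kg.
Tool frame: the origin (TCP) lies between the finger pads; the fingertips stand env.tip_extent ahead of it and the grasp point (between the pads) lies 11 mm behind it (env.tip_extent is the distance from the TCP to the fingertips, in mm); z points along the fingers, y is the line along which they close (so a half turn about z gives the same grasp; the last joint's range is limited). The gripper opens to 95 mm and grips with 3 to 60 N. Pads are 20 mm wide; open, the fingers measure 119 mm over their backs; the gripper's body (75 mm by 180 mm) begins 59 mm behind the grasp point.
Start: joints at [1.234, 0.491, 1.559, -0, 1.092, -0.106], TCP at [142.954, 608.449, 222.661] pointing down, gripper open.
Joint ranges: [-3.1, 3.1], [-0.84, 2.19], [0.05, 2.79], [-1.13, 4.28], [0.06, 2.93], [-2.69, 2.69]. Speed limits (rad/s): [2.22, 2.22, 2.79, 3.14, 3.14, 3.14].

### API

Orientations are given as [roll, pitch, yaw] about the fixed x, y, z axes, in that order (R = Rz(yaw) Ry(pitch) Rx(roll)).
In Python, from cell import env gives the robot as it stands.
- The arm moves only by the tool carry_out, never from a script. Its argument "motion" is a list of rows, each a list of 5 numbers: the shift along the tool's x, y, z in mm, then the turn about the tool's z in degrees, then the closure, from 0 (fully open) to 1 (shut). A call has 1 to 12 rows; each row shifts and turns the commanded pose from where the row before left it, along the tool's axes as they then stand; what a row does not reach is not made up. A row lasts 1/10 s, in which the tool goes at most 50 mm and 8.59 degrees, less where a joint would pass 70% of its speed; a pose out of reach is approached as far as the arm can. A call with a gripper value outside its range is refused whole. The fingers move at their own pace and stop on an object; the grip force is fixed at half the most. Time passes only in rows, so rows that do not move let the fingers close. It gives the time, the measured TCP pose, the force, the opening and the grip force at its end, in the units of the state.
- env.state(): the state, without advancing time (a new reading comes with each control period).
- env.read_camera(name): name is "scene" or "top" or "wrist"; returns a dict with "color" (480x640x3 uint8, red, green, blue), "K" (3x3 intrinsics, pixels), "dist" ([k1, k2, p1, p2, k3] as OpenCV has them; the pictures are not rectified), "R" (3x3) and "t" (3): a world point X has camera coordinates R X + t; the wrist camera has in their place "hand_eye" (4x4, takes a point from camera to tool coordinates, whose origin is the TCP and whose axes are the flange's). Camera axes: x right, y down, z forward; pixel columns grow to the right and rows downward; lengths in mm; the calibration is good to about 2 mm. A picture is of the moment at which its call begins: read the wrist's pose just before it. There is no depth.
- env.job_done(): hands the job in; it is judged then, once.
The state is a dict: "t": time; "joints": joint angles; "qvel": joint speeds; "tau": joint torques, N m; "eef_pos": TCP position; "tcp_rot": TCP orientation; "ft_force": force on the tool from outside, world axes, zero at the start; "moment": the same for the moment, N m; "opening": opening from 0.0 (shut) to 1.0 (fully open); "grip_force": force on a finger pad.
Only numpy, scipy, OpenCV 4.12 (cv2) and the standard library are available. Lean on these libraries where they do the work, as an engineer would, in place of code of your own. Each camera call takes 0.05 s, during which the arm holds its last target. There are 200 camera calls.

## Working session

There is one attempt and no reset: what is moved stays moved. The work goes in short steps, Python scripts to look and compute and a tool call to move; the robot and the scene stay as the last step left them, time stands still between calls to the robot, and variables do not carry over. Pictures are saved under pics/ and viewed, at most 14 in all, crops included, and the job is handed in when it is done.

Besides the shell and the picture viewer there is one more tool, called after ">>>" as name(argument=value, ...), one argument or row to a line, values as JSON. carry_out: Moves the arm, as the interface text tells. Its arguments: {"type":"object","properties":{"motion":{"type":"array"}},"required":["motion"]}

```bash
mkdir -p pics; ls; python3 - <<'E'
from cell import env
import cv2
print(env.state()); print(env.tip_extent)
for n in ["scene","top"]:
    r=env.read_camera(n); cv2.imwrite(f"pics/{n}0.png",r["color"][:,:,::-1]); print(n,r["K"].tolist(),r["dist"],r["R"].tolist(),r["t"])
r=env.read_camera("wrist");print(r["hand_eye"].tolist(),r["K"].tolist())
E
```

```text
pics
{'t': 0.0, 'joints': array([ 1.23437656e+00,  4.91581280e-01,  1.55944274e+00, -1.50128503e-05,
        1.09168233e+00, -1.05586241e-01]), 'qvel': array([-0.00036964,  0.00163822, -0.00149501, -0.00061913, -0.00064937,
       -0.00080762]), 'tau': array([ 1.79095634e-03, -6.12646222e+01, -2.58187580e+01,  6.93069468e-02,
        4.82361973e-02, -1.07997494e-04]), 'eef_pos': array([142.89071025, 608.213338  , 222.05055652]), 'tcp_rot': array([-3.14048376e+00, -1.04131886e-04,  2.91076600e+00]), 'ft_force': array([ 0.41934017,  0.22154044, -0.55943922]), 'moment': array([ 0.06811125, -0.04844822, -0.0184958 ]), 'grip_force': 0.0, 'opening': 1.001962102856882}
8.0
scene [[444.52600071605235, 0.0, 320.52046208310617], [0.0, 444.52600071605235, 235.96940388915283], [0.0, 0.0, 1.0]] [-0.10200013  0.          0.          0.          0.        ] [[-0.4027579392361217, 0.9152672245094128, 0.008482341723156529], [0.5358067729174082, 0.2432718025817477, -0.8085356715473103], [-0.7420897145750674, -0.32109926472582134, -0.5883860278035429]] [ 160.12530213 -191.3409481  1511.62542552]
top [[479.6549147481715, 0.0, 324.0964771183072], [0.0, 479.6549147481715, 243.75916005097136], [0.0, 0.0, 1.0]] [0.02066873 0.         0.         0.         0.        ] [[0.0020244264237952443, -0.9999734295689475, -0.007002988917011148], [-0.9961655570359019, -0.0014041012847719983, -0.08747691966989679], [0.08746476246469842, 0.007153226943082598, -0.9961419309873943]] [  25.80059783  468.6540282  1182.43427484]
[[-0.0004431190707219756, -0.9675219247709721, -0.2527867257847233, 70.65770066917297], [0.9999999007191839, -0.00041685156323293114, -0.00015746871123201536, 0.4722897600364373], [4.697988877454631e-05, -0.25278677046524, 0.9675220134294837, -161.6314891519679], [0.0, 0.0, 0.0, 1.0]] [[361.39218910214646, 0.0, 312.48289992807537], [0.0, 361.39218910214646, 240.41989795229134], [0.0, 0.0, 1.0]]
```

View pics/top0.png

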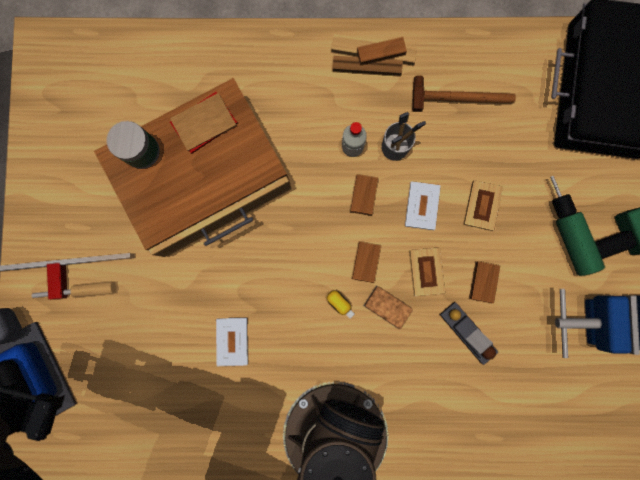

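View pics/scene0.png

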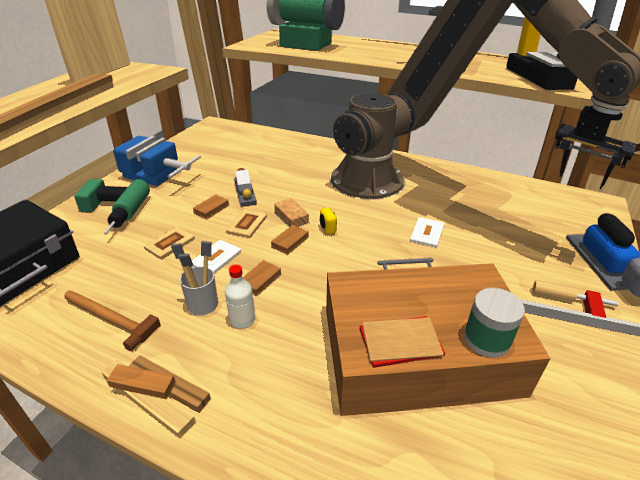

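Top view: brown cauls at (364,195), (366,262), (485,282). Light plaques with a dark veneer patch at (483,205) and (427,272). The white look-alikes at (423,205) and (232,342) stay alone, and so does the speckled cork block at (388,307). Next I enlarge to confirm and measure.

```bash
cat > h.py <<'E'
import numpy as np, cv2
from cell import env
from scipy.spatial.transform import Rotation as Ro
def grab(n):
    s=env.state(); r=env.read_camera(n)
    if n=="wrist":
        T=np.eye(4); T[:3,:3]=Ro.from_euler("xyz",s["tcp_rot"]).as_matrix(); T[:3,3]=s["eef_pos"]
        C=T@np.array(r["hand_eye"]); r["Rcw"]=C[:3,:3]; r["c"]=C[:3,3]
    else:
        R=np.array(r["R"]); r["Rcw"]=R.T; r["c"]=-R.T@np.array(r["t"])
    r["bgr"]=np.ascontiguousarray(r["color"][:,:,::-1]); return r
def ray(r,uv,z):
    p=cv2.undistortPoints(np.array(uv,float).reshape(-1,1,2),np.array(r["K"]),np.array(r["dist"])).reshape(-1,2)
    d=np.c_[p,np.ones(len(p))]@r["Rcw"].T
    return r["c"]+d*((z-r["c"][2])/d[:,2])[:,None]
def proj(r,X):
    R=r["Rcw"].T; t=-R@r["c"]
    return cv2.projectPoints(np.array(X,float).reshape(-1,1,3),cv2.Rodrigues(R)[0],t,np.array(r["K"]),np.array(r["dist"]))[0].reshape(-1,2)
def rects(r,mask,z,lo,hi):
    """contours -> min area rect on the plane z: centre, long, short, yaw(deg) of long side, pixel"""
    out=[]
    for c in cv2.findContours(mask,cv2.RETR_EXTERNAL,cv2.CHAIN_APPROX_NONE)[0]:
        if len(c)<8: continue
        P=ray(r,c.reshape(-1,2),z)[:,:2].astype(np.float32)
        (x,y),(w,h),a=cv2.minAreaRect(P)
        if w<h: w,h,a=h,w,a+90
        if lo<w*h<hi: out.append((round(x,1),round(y,1),round(w,1),round(h,1),round((a+90)%180-90,1),c.reshape(-1,2).mean(0).round().astype(int).tolist()))
    return out
E
python3 - <<'E'
from h import *
r=grab("top"); b=r["bgr"]; x0,y0=330,165
cv2.imwrite("pics/crop0.png",cv2.resize(b[y0:y0+165,x0:x0+190],None,fx=3.6,fy=3.6,interpolation=cv2.INTER_CUBIC))
hsv=cv2.cvtColor(b,cv2.COLOR_BGR2HSV)
for u,v in [(364,195),(366,262),(485,282),(483,205),(484,190),(427,272),(388,307),(400,230),(472,205)]: print((u,v),hsv[v,u])
m=((hsv[...,2]<150)&(hsv[...,1]>110)&(hsv[...,0]<22)).astype(np.uint8)*255
for o in rects(r,m,22,900,12000): 
    if 330<o[5][0]<520 and 165<o[5][1]<330: print(o)
print(ray(r,[(205,241),(252,214),(157,252),(289,180)],95))
E
```

```text
(364, 195) [ 12 178 122]
(366, 262) [ 12 177 125]
(485, 282) [ 13 176 129]
(483, 205) [ 12 178 136]
(484, 190) [ 14 160 107]
(427, 272) [ 13 177 138]
(388, 307) [ 13 152 164]
(400, 230) [ 18 133 186]
(472, 205) [ 19 128 188]
(325.1, -146.3, 88.4, 28.4, 59.1, [394, 300])
(326.2, -9.4, 71.6, 43.7, 45.3, [337, 300])
(312.2, -130.1, 110.9, 61.8, 56.5, [380, 309])
(374.8, -369.4, 100.3, 64.7, -10.8, [484, 282])
(400.5, -229.9, 76.9, 40.9, 5.6, [427, 271])
(423.7, -77.9, 97.7, 60.0, -10.2, [366, 262])
(567.2, -373.2, 76.1, 41.1, -13.2, [484, 205])
(555.7, -341.3, 132.8, 62.5, 19.6, [472, 212])
(592.9, -73.3, 102.1, 61.6, -10.1, [364, 195])
[[468.20598082 306.54399013  95.        ]
 [532.53835005 196.84458114  95.        ]
 [442.09465012 418.52810503  95.        ]
 [614.31789788 109.9258894   95.        ]]
```

View pics/crop0.png

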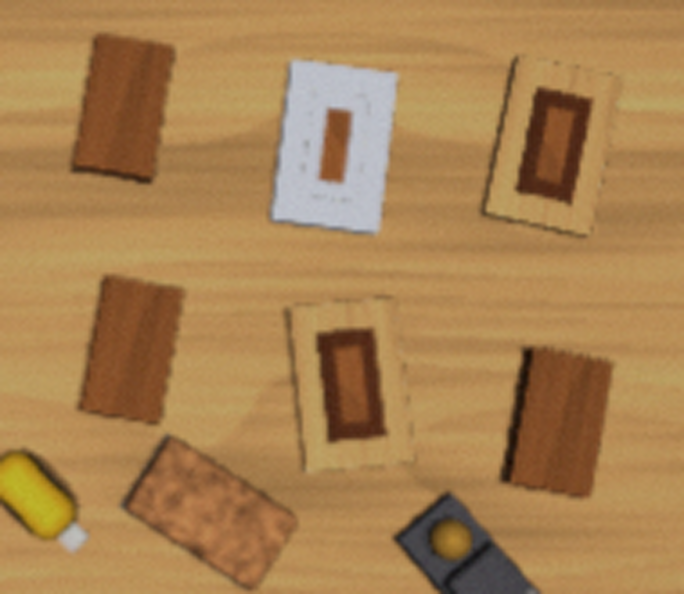

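The crop confirms it. Plaques are at px (484,205) and (427,271); cauls are at (364,195), (366,262), (484,282). The white and speckled items are look-alikes. I'll move over the near caul and plaque for a close view.

>>> carry_out(
  motion=[
    [-28,-20,-7,0,0],
    [-28,-20,-7,0,0],
    [-28,-20,-7,0,0],
    [-28,-20,-7,0,0],
    [-28,-20,-7,0,0],
    [-28,-20,-7,0,0],
    [-28,-20,-7,0,0],
    [-28,-20,-7,0,0],
    [-28,-20,-7,0,0],
    [-28,-20,-7,0,0],
    [-28,-20,-7,0,0],
    [-28,-20,-7,0,0],
  ],
)

```text
t: 1.4
eef_pos: [415.8, 296.7, 306.9]
tcp_rot: [3.142, -0.0, 2.911]
ft_force: [0.6, 0.3, -0.6]
opening: 0.998
grip_force: 0.0
```

>>> carry_out(
  motion=[
    [-9,-39,0,0,0],
    [-9,-39,0,0,0],
    [-9,-39,0,0,0],
    [-9,-39,0,0,0],
    [-9,-39,0,0,0],
    [-9,-39,0,0,0],
    [-9,-39,0,0,0],
    [-9,-39,0,0,0],
    [-9,-39,0,0,0],
    [-9,-39,0,0,0],
    [0,0,0,-3,0],
    [0,0,0,0,0],
  ],
)

```text
t: 2.6
eef_pos: [413.3, -103.2, 306.5]
tcp_rot: [3.141, -0.0, 2.962]
ft_force: [-0.2, -0.1, 0.0]
opening: 1.0
grip_force: 0.0
```

```bash
cat >> h.py <<'E'
def brown(r):
    h=cv2.cvtColor(r["bgr"],cv2.COLOR_BGR2HSV)
    return ((h[...,2]<155)&(h[...,1]>140)&(h[...,0]<18)).astype(np.uint8)*255
def go(x,y,z,yaw):
    """deltas in tool axes from the measured pose: shift first (present axes), then turn"""
    s=env.state(); p=s["eef_pos"]; ps=s["tcp_rot"][2]; c,n=np.cos(ps),np.sin(ps)
    dx,dy=x-p[0],y-p[1]
    return np.round([c*dx+n*dy, n*dx-c*dy, p[2]-z, -((yaw-np.degrees(ps)+180)%360-180)],1)
E
python3 - <<'E'
from h import *
s=env.state(); print(s["t"],s["eef_pos"],np.degrees(s["tcp_rot"]))
r=grab("wrist"); cv2.imwrite("pics/w0.png",r["bgr"])
for z in (22,12):
  for o in rects(r,brown(r),z,1500,9000): print(z,o)
E
```

```text
2.6 [ 413.32589265 -103.19829821  306.46634792] [ 1.79987124e+02 -1.99251716e-02  1.69689564e+02]
22 (559.9, -67.7, 53.6, 33.7, 79.5, [353, 307])
22 (400.8, -227.0, 72.1, 36.9, 5.6, [213, 212])
22 (370.6, -344.6, 103.3, 47.7, 13.3, [116, 202])
22 (424.6, -77.2, 93.6, 53.0, -10.3, [335, 205])
12 (564.7, -67.2, 54.8, 34.5, 79.5, [353, 307])
12 (402.0, -230.1, 73.7, 37.7, 5.6, [213, 212])
12 (371.2, -350.3, 105.6, 48.8, 13.3, [116, 202])
12 (426.4, -76.9, 95.7, 54.2, -10.3, [335, 205])
```

View pics/w0.png

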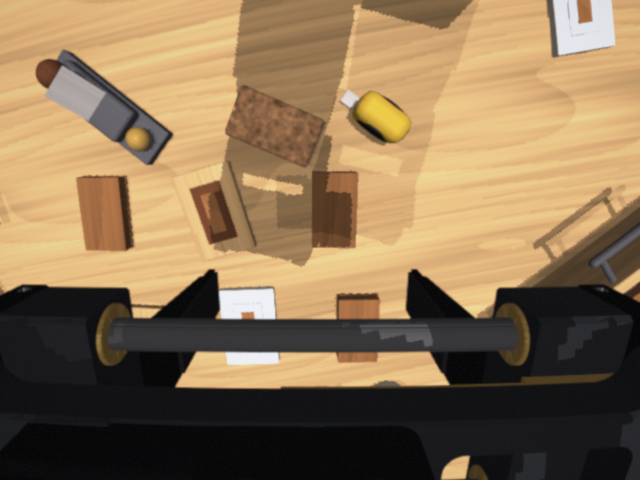

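Wrist view: the near caul is at (335,205) and the near plaque at (213,212). Both agree with the top camera. Now I grasp the caul.

>>> carry_out(
  motion=[
    [-6.4,27.4,0,0,0],
    [0,0,45,0,0],
    [0,0,45,0,0],
    [0,0,45,0,0],
    [0,0,45,0,0],
    [0,0,45,0,0],
    [0,0,30,0,0],
    [0,0,25,0,0],
    [0,0,15,0,0],
    [0,0,0,0,0],
  ],
)

```text
t: 3.65
eef_pos: [424.1, -75.4, 10.2]
tcp_rot: [3.141, -0.003, 2.963]
ft_force: [-0.7, 0.4, 0.1]
opening: 1.001
grip_force: 0.0
```

>>> carry_out(
  motion=[
    [0,0,0,0,1],
    [0,0,0,0,1],
    [0,0,0,0,1],
    [0,0,0,0,1],
    [0,0,0,0,1],
    [0,0,0,0,1],
    [0,0,-20,0,1],
    [0,0,-40,0,1],
    [0,0,-40,0,1],
    [0,0,0,0,1],
  ],
)

```text
t: 4.65
eef_pos: [426.2, -76.9, 115.3]
tcp_rot: [-3.141, 0.007, 2.963]
ft_force: [0.3, 0.5, -0.5]
opening: 0.59
grip_force: 30.0
```

```bash
cat >> h.py <<'E'
def patches(r,z=12):
    h=cv2.cvtColor(r["bgr"],cv2.COLOR_BGR2HSV)
    m=((h[...,2]<160)&(h[...,1]>140)&(h[...,0]<18)).astype(np.uint8)*255
    return [o for o in rects(r,m,z,2200,4300) if 65<o[2]<85 and 33<o[3]<48]
E
python3 - <<'E'
from h import *
s=env.state(); print(s["eef_pos"],s["opening"],s["grip_force"],np.degrees(s["tcp_rot"]))
print(patches(grab("top")))
print(go(402,-231,111,180+5.6))
E
```

```text
[426.1869856  -76.92108903 115.29280169] 0.5899737544538297 29.992201030254364 [-179.94604842    0.3850563   169.77911306]
[(399.9, -235.3, 78.2, 37.4, -1.1, [429, 273]), (569.0, -376.6, 76.3, 40.3, -12.5, [483, 205]), (662.7, 546.7, 78.6, 47.7, -61.2, [120, 172])]
[  -4.3 -156.     2.3  -15.8]
```

```bash
python3 - <<'E'
from h import *
for n in ("wrist","top"):
    r=grab(n); print(n,[o for z in (12,) for o in rects(r,brown(r),z,1500,9000)])
s=env.state(); print(s["eef_pos"])
b=r["bgr"]; cv2.imwrite("pics/c1.png",cv2.resize(b[220:320,370:510],None,fx=4,fy=4))
E
```

```text
wrist [(536.5, -89.4, 108.5, 31.6, 79.7, [319, 371]), (401.6, -229.9, 74.8, 38.5, 5.2, [111, 244])]
top [(373.3, -376.1, 96.1, 44.8, -11.9, [487, 286]), (371.3, 681.2, 87.9, 35.7, -8.7, [62, 284]), (381.7, -348.0, 97.8, 25.1, -23.6, [476, 277]), (398.8, -234.6, 75.1, 37.6, 0.1, [428, 273]), (568.9, -376.6, 76.4, 40.3, -12.5, [483, 205]), (578.6, 443.5, 144.2, 11.6, -62.7, [160, 201]), (592.4, -68.3, 98.3, 56.2, -2.1, [363, 202]), (665.4, 544.2, 79.1, 37.3, -70.9, [124, 170]), (743.8, 310.6, 146.7, 13.6, -58.3, [213, 138]), (807.4, 236.2, 79.6, 62.1, 29.2, [244, 109])]
[424.37451194 -76.37777655 111.16278392]
```

View pics/c1.png

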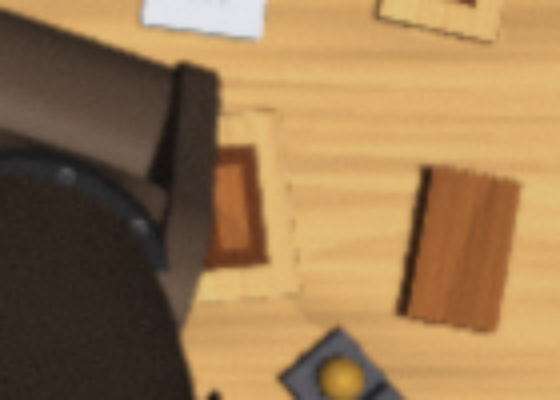

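The gripper only hides part of the patch here, so the plaque has not moved. I place the caul at (401.6, -231), yaw 5.5°.

>>> carry_out(
  motion=[
    [-1,-30,0,0,1],
    [-1,-40,0,0,1],
    [-1,-40,0,0,1],
    [-1,-30,0,0,1],
    [-1,-15.2,0,0,1],
    [0,0,0,-7.9,1],
    [0,0,0,-7.9,1],
    [0,0,35,0,1],
    [0,0,30,0,1],
    [0,0,12,0,1],
    [0,0,5,0,1],
    [0,0,0,0,1],
  ],
)

```text
t: 6.0
eef_pos: [401.8, -229.4, 28.6]
tcp_rot: [3.14, -0.002, -3.044]
ft_force: [0.7, 0.1, -1.6]
opening: 0.586
grip_force: 30.0
```

>>> carry_out(
  motion=[
    [0,0,2.5,0,1],
    [0,0,2.5,0,1],
    [0,0,0,0,1],
    [0,0,0,0,0.8],
    [0,0,0,0,0.5],
    [0,0,0,0,0.3],
    [0,0,0,0,0.2],
    [0,0,-20,0,0.0],
    [0,0,-40,0,0],
    [0,0,-40,0,0],
    [0,0,-40,0,0],
    [0,0,0,0,0],
  ],
)

```text
t: 7.2
eef_pos: [403.5, -231.1, 168.9]
tcp_rot: [-3.136, 0.006, -3.044]
ft_force: [0.6, -0.2, -0.8]
opening: 1.0
grip_force: 0.0
```

```bash
python3 - <<'E'
from h import *
s=env.state(); print(s["eef_pos"],np.degrees(s["tcp_rot"]))
r=grab("wrist"); cv2.imwrite("pics/w1.png",r["bgr"])
for z in (34,22,12): print(z,rects(r,brown(r),z,1500,9000))
r=grab("top"); print([o for o in rects(r,brown(r),12,1500,9000) if o[1]<0])
print(go(374,-370,111,169.5))
E
```

```text
[ 403.48335047 -231.10376001  168.88921327] [-179.69462329    0.32845969 -174.41472289]
34 [(401.7, -229.8, 94.3, 53.9, 5.6, [315, 227])]
22 [(404.5, -229.6, 98.1, 56.1, 5.6, [315, 227])]
12 [(406.9, -229.3, 101.3, 57.9, 5.6, [315, 227])]
[(569.0, -376.6, 76.3, 40.3, -12.5, [483, 205]), (592.4, -68.2, 98.3, 56.4, -2.0, [363, 201])]
[  41.6 -136.5   54.1   16.1]
```

View pics/w1.png

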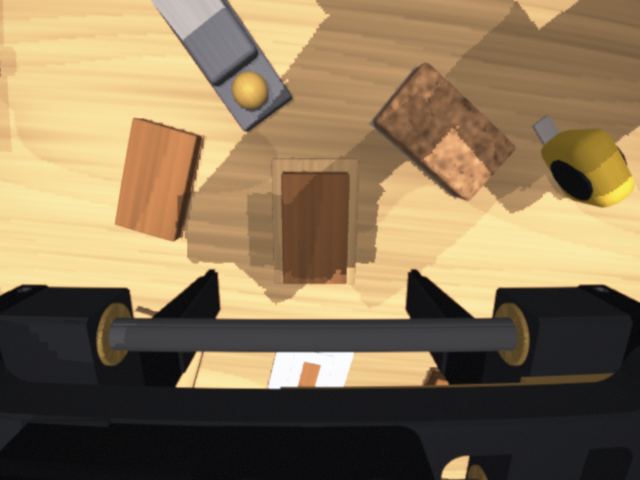

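The caul lies centred on the near plaque, at px (315,227), with even margins. Next caul: corners at px (136,119), (197,134), (174,240), (116,222).

```bash
python3 - <<'E'
from h import *
r=grab("wrist"); h=cv2.cvtColor(r["bgr"],cv2.COLOR_BGR2HSV)
P=ray(r,[(136,119),(197,134),(174,240),(116,222)],22); print(P.round(1).tolist(),P.mean(0)); print(cv2.minAreaRect(P[:,:2].astype(np.float32)))
print(h[180,155],h[180,190],h[180,100],h[200,192])
m=((h[...,0]<14)&(h[...,1]>120)&(h[...,2]>110)).astype(np.uint8)*255; m[:,230:]=0
print(rects(r,m,22,1500,9000))
x,y=P.mean(0)[:2]; print(go(x,y,100,169.5))
E
```

```text
[[323.1, -383.0, 22.0], [330.9, -332.0, 22.0], [422.9, -350.5, 22.0], [411.5, -402.5, 22.0]] [ 372.09907412 -366.99808126   22.        ]
((371.3837890625, -366.50787353515625), (53.23458480834961, 93.82196807861328), 77.69590759277344)
[ 13 149 206] [ 13 131 115] [ 20 101 245] [ 16 113 191]
[(375.0, -371.1, 95.9, 55.0, -11.4, [151, 181])]
[  42.9 -133.6   64.2   16.1]
```

>>> carry_out(
  motion=[
    [10,-34,0,0,0],
    [10,-34,0,0,0],
    [10,-34,0,0,0],
    [10.4,-34.7,0,0,0],
    [0,0,0,8.3,0],
    [0,0,0,8.3,0],
    [0,0,40,0,0],
    [0,0,40,0,0],
    [0,0,35,0,0],
    [0,0,25,0,0],
    [0,0,13,0,0],
    [0,0,0,0,0],
  ],
)

```text
t: 8.55
eef_pos: [374.4, -369.2, 9.8]
tcp_rot: [3.139, -0.003, 2.949]
ft_force: [-0.4, -0.0, 0.5]
opening: 0.997
grip_force: 0.0
```

>>> carry_out(
  motion=[
    [0,0,0,0,1],
    [0,0,0,0,1],
    [0,0,0,0,1],
    [0,0,0,0,1],
    [0,0,0,0,1],
    [0,0,0,0,1],
    [0,0,-20,0,1],
    [0,0,-40,0,1],
    [0,0,-40,0,1],
    [0,0,0,0,1],
    [0,0,0,0,1],
  ],
)

```text
t: 9.65
eef_pos: [375.2, -370.1, 112.0]
tcp_rot: [-3.141, 0.001, 2.949]
ft_force: [-0.3, 0.3, -1.1]
opening: 0.584
grip_force: 30.0
```

```bash
python3 - <<'E'
from h import *
s=env.state(); print(s["eef_pos"],s["opening"],s["grip_force"],np.degrees(s["tcp_rot"]))
r=grab("top"); print([o for o in rects(r,brown(r),12,1500,9000) if o[1]<0 and o[0]>500])
print(go(568.5,-376.5,111.5,167.2))
E
```

```text
[ 375.18347593 -370.10029556  112.01765427] 0.5838893177739231 29.99972105026245 [-1.79948933e+02  6.66582622e-02  1.68976229e+02]
[(568.9, -376.6, 76.4, 40.3, -12.5, [483, 205]), (592.5, -68.2, 98.2, 56.3, -2.0, [363, 202])]
[-191.3   30.3   -0.5    1.8]
```

>>> carry_out(
  motion=[
    [-30,5,0,0,1],
    [-45,8,0,0,1],
    [-45,8,0,0,1],
    [-45,8,0,0,1],
    [-26.5,3.3,0,1.7,1],
    [0,0,0,0,1],
    [0,0,35,0,1],
    [0,0,30,0,1],
    [0,0,12,0,1],
    [0,0,5,0,1],
    [0,0,0,0,1],
  ],
)

```text
t: 10.8
eef_pos: [569.0, -375.1, 29.3]
tcp_rot: [3.141, -0.001, 2.919]
ft_force: [-0.5, -0.3, -0.5]
opening: 0.587
grip_force: 30.0
```

>>> carry_out(
  motion=[
    [0,0,2.5,0,1],
    [0,0,2.5,0,1],
    [0,0,0,0,1],
    [0,0,0,0,0.8],
    [0,0,0,0,0.5],
    [0,0,0,0,0.3],
    [0,0,0,0,0.2],
    [0,0,-20,0,0.0],
    [0,0,-40,0,0],
    [0,0,-40,0,0],
    [0,0,-40,0,0],
    [0,0,0,0,0],
  ],
)

```text
t: 12.0
eef_pos: [571.0, -376.2, 170.6]
tcp_rot: [-3.138, 0.008, 2.92]
ft_force: [-0.5, 0.2, -0.9]
opening: 0.995
grip_force: 0.0
```

>>> carry_out(
  motion=[
    [0,0,0,0,0],
  ],
)

```text
t: 12.1
eef_pos: [569.4, -375.0, 165.5]
tcp_rot: [-3.141, 0.002, 2.92]
ft_force: [0.5, 0.1, -0.4]
opening: 0.998
grip_force: 0.0
```

```bash
python3 - <<'E'
from h import *
s=env.state(); print(s["eef_pos"],np.degrees(s["tcp_rot"]))
r=grab("wrist"); cv2.imwrite("pics/w2.png",r["bgr"][:320])
for z in (34,): print(z,rects(r,brown(r),z,1500,9000))
r=grab("top"); print([o for o in rects(r,brown(r),34,1500,9000) if o[1]<0])
E
```

```text
[ 569.40719038 -375.0348917   165.46819633] [-1.79961124e+02  9.09805471e-02  1.67277552e+02]
34 [(569.4, -374.7, 94.4, 54.3, -12.8, [313, 232]), (431.8, -230.7, 60.7, 41.8, -85.0, [457, 22])]
[(561.1, -367.7, 98.0, 67.7, -21.2, [480, 205]), (911.3, -81.9, 174.0, 14.8, 85.8, [367, 71]), (946.5, -89.3, 186.6, 44.5, 86.1, [374, 60])]
```

View pics/w2.png

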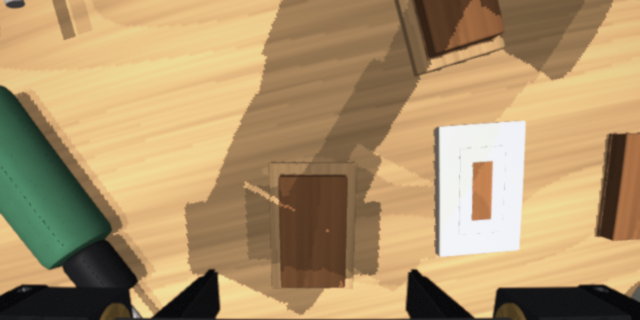

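Second caul is centred at px (313,232). Now I measure the handle.

```bash
python3 - <<'E'
from h import *
r=grab("top"); b=r["bgr"]; h=cv2.cvtColor(b,cv2.COLOR_BGR2HSV)
m=((h[...,1]<70)&(h[...,2]<170)).astype(np.uint8)*255
k=np.zeros_like(m); k[200:255,190:270]=1; m*=k
for c in cv2.findContours(m,cv2.RETR_EXTERNAL,cv2.CHAIN_APPROX_NONE)[0]:
    if cv2.contourArea(c)<30: continue
    P=ray(r,c.reshape(-1,2),95)[:,:2].astype(np.float32); print(cv2.minAreaRect(P),len(c))
cv2.imwrite("pics/handle.png",np.hstack([cv2.resize(b[190:260,140:300],None,fx=2.4,fy=2.4),cv2.resize(cv2.cvtColor(m,8)[190:260,140:300],None,fx=2.4,fy=2.4)]))
s=grab("scene");h=cv2.cvtColor(s["bgr"],cv2.COLOR_BGR2HSV)
m=((h[...,1]<70)&(h[...,2]<190)).astype(np.uint8)*255
k=np.zeros_like(m); k[250:280,370:440]=1; m*=k
for c in cv2.findContours(m,cv2.RETR_EXTERNAL,cv2.CHAIN_APPROX_NONE)[0]:
    if cv2.contourArea(c)<30: continue
    P=ray(s,c.reshape(-1,2),95)[:,:2].astype(np.float32); print("scene",cv2.minAreaRect(P),len(c))
# chest top front corners by eye
E
```

```text
((505.61822509765625, 259.5653381347656), (39.339393615722656, 126.88845825195312), 28.84624481201172) 141
scene ((498.54876708984375, 255.21253967285156), (29.212154388427734, 127.33556365966797), 28.029251098632812) 124
```

View pics/handle.png

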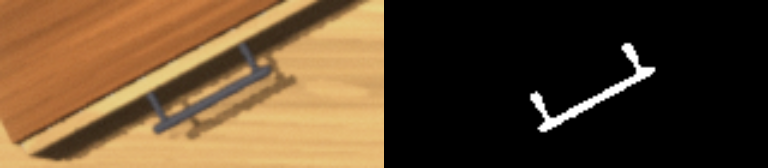

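>>> carry_out(
  motion=[
    [21,34,-9,0,0],
    [21,34,-9,0,0],
    [21,34,-9,0,0],
    [21,34,-9,0,0],
    [21,34,-9,0,0],
    [21,34,-9,0,0],
    [21,34,-9,0,0],
    [21,34,-9,0,0],
    [21,34,-9,0,0],
    [21,34,-9,0,0],
  ],
)

```text
t: 13.3
eef_pos: [438.4, 4.3, 254.3]
tcp_rot: [3.142, -0.001, 2.919]
ft_force: [0.2, 0.4, -0.8]
opening: 1.002
grip_force: 0.0
```

>>> carry_out(
  motion=[
    [0,0,0,8.1,0.4],
    [0,0,0,8.1,0.76],
    [0,0,0,8.1,0.76],
    [0,0,0,8.1,0.76],
    [0,0,0,8.1,0.76],
    [0,0,0,8,0.76],
    [31,25,0,0,0.76],
    [31,25,0,0,0.76],
    [31,25,0,0,0.76],
    [31,25,0,0,0.76],
    [31,25,0,0,0.76],
    [31,25,0,0,0.76],
  ],
)

```text
t: 14.5
eef_pos: [481.1, 239.9, 253.8]
tcp_rot: [-3.14, -0.0, 2.073]
ft_force: [0.0, -0.3, -0.1]
opening: 0.242
grip_force: 0.0
```

>>> carry_out(
  motion=[
    [0,0,0,0,0.76],
    [0,0,0,0,0.76],
  ],
)

```text
t: 14.7
eef_pos: [480.8, 238.6, 253.5]
tcp_rot: [-3.14, -0.0, 2.075]
ft_force: [-0.0, -0.4, 0.2]
opening: 0.24
grip_force: 0.0
```

```bash
python3 - <<'E'
from h import *
s=env.state(); print(s["eef_pos"],np.degrees(s["tcp_rot"]),s["opening"])
r=grab("wrist"); cv2.imwrite("pics/w3.png",r["bgr"])
print(proj(r,[[492,252,95]]))
E
```

```text
[480.84415053 238.56180143 253.53085325] [-1.79882272e+02 -1.59380416e-02  1.18876564e+02] 0.2395445608388651
[[330.32190112 220.16856729]]
```

View pics/w3.png

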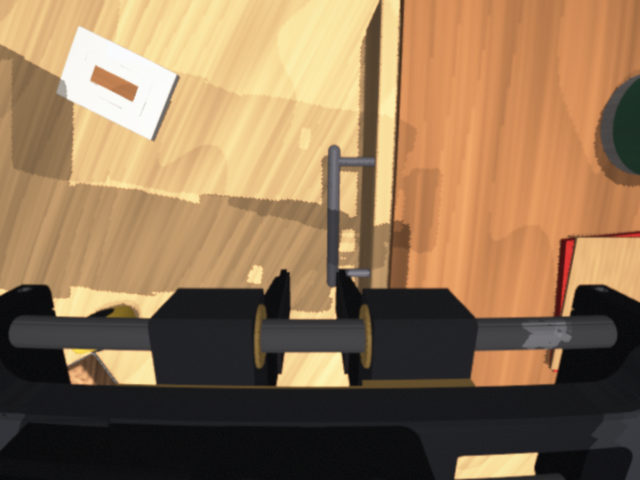

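The bar runs from px (334,148) to (332,284) and its middle is near (333,216). It is parallel to the tool's x axis.

```bash
python3 - <<'E'
from h import *
r=grab("wrist"); P=ray(r,[(334,148),(332,284),(333,216),(393,60),(389,280)],95); print(P.round(1).tolist(),P[:2].mean(0))
d=P[0]-P[1]; print(np.degrees(np.arctan2(d[1],d[0])),np.linalg.norm(d))
m=P[:2].mean(0); print(go(m[0],m[1],95-11,118.8))
E
```

```text
[[463.7, 308.0, 95.0], [523.9, 198.4, 95.0], [492.4, 255.7, 95.0], [471.3, 393.8, 95.0], [569.3, 227.8, 95.0]] [493.79865421 253.21388587  95.        ]
118.74393926266804 125.04335432584348
[  7.7  18.8 170.1  -0. ]
```

>>> carry_out(
  motion=[
    [7.7,18.8,0,0,0.76],
    [0,0,40,0,0.76],
    [0,0,40,0,0.76],
    [0,0,35,0,0.76],
    [0,0,20,0,0.76],
    [0,0,20,0,0.76],
    [0,0,15,0,0.76],
    [0,0,0,0,0.76],
  ],
)

```text
t: 15.6
eef_pos: [493.4, 252.5, 83.1]
tcp_rot: [-3.138, -0.0, 2.071]
ft_force: [0.2, 0.0, -0.1]
opening: 0.243
grip_force: 0.0
```

>>> carry_out(
  motion=[
    [0,0,0,0,1],
    [0,0,0,0,1],
    [0,0,0,0,1],
    [0,0,0,0,1],
  ],
)

```text
t: 16.0
eef_pos: [493.5, 253.1, 85.5]
tcp_rot: [-3.14, 0.0, 2.073]
ft_force: [-2.6, -6.2, 1.8]
opening: 0.107
grip_force: 30.0
```

>>> carry_out(
  motion=[
    [0,-5,0,0,1],
    [0,-10,0,0,1],
    [0,-15,0,0,1],
    [0,-15,0,0,1],
    [0,-15,0,0,1],
    [0,-15,0,0,1],
    [0,-15,0,0,1],
    [0,-15,0,0,1],
    [0,-12,0,0,1],
    [0,-8,0,0,1],
    [0,0,0,0,1],
    [0,0,0,0,1],
  ],
)

```text
t: 17.2
eef_pos: [384.6, 193.2, 85.5]
tcp_rot: [3.14, 0.001, 2.073]
ft_force: [1.7, -8.6, 3.8]
opening: 0.109
grip_force: 30.0
```

Drawer is out about 124 mm. Release, lift and look.

>>> carry_out(
  motion=[
    [0,0,0,0,0.76],
    [0,0,0,0,0.76],
    [0,0,0,0,0.76],
    [0,0,-20,0,0.76],
    [0,0,-40,0,0.76],
    [0,0,-40,0,0.76],
    [0,0,-40,0,0.76],
    [0,0,-40,0,0.76],
    [-25,20,-40,0,0.76],
    [-25,40,0,0,0.6],
    [0,0,0,0,0.5],
    [0,0,0,0,0.5],
  ],
)

```text
t: 18.4
eef_pos: [460.3, 179.0, 303.0]
tcp_rot: [-3.14, -0.001, 2.072]
ft_force: [-0.6, 0.2, -0.7]
opening: 0.437
grip_force: 0.0
```

```bash
python3 - <<'E'
from h import *
s=env.state(); print(s["eef_pos"],np.degrees(s["tcp_rot"]),s["opening"])
r=grab("wrist"); cv2.imwrite("pics/w4.png",r["bgr"])
r=grab("top"); print([o for o in rects(r,brown(r),34,1500,9000) if o[1]<0])
E
```

```text
[460.29041223 178.96088738 303.00712138] [-1.79924817e+02 -3.59097498e-02  1.18739106e+02] 0.43661653658731736
[(170.7, -35.4, 53.6, 52.1, -62.1, [350, 368]), (398.8, -212.5, 94.2, 26.7, 4.9, [420, 270]), (401.8, -244.1, 96.3, 34.2, -1.0, [433, 271]), (566.6, -372.4, 98.6, 62.2, -13.4, [485, 204]), (590.4, -71.3, 96.6, 58.1, -9.5, [362, 195])]
```

View pics/w4.png

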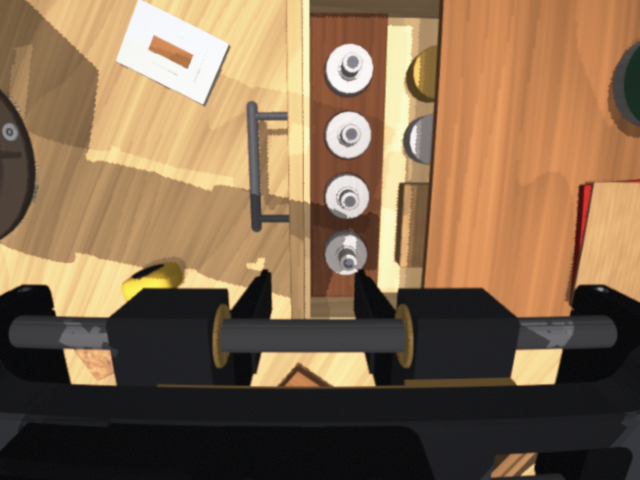

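Four weights stand in the tray, with knob tops at px (351,62), (350,132), (348,198), (347,260). Work out their positions.

```bash
python3 - <<'E'
from h import *
r=grab("wrist"); b=r["bgr"]
K=ray(r,[(351,62),(350,132),(348,198),(347,260)],89); D=ray(r,[(349,69),(348,135),(347,197),(346,255)],59)
print(K.round(1).tolist(),D.round(1).tolist(), np.diff(K,axis=0).round(1).tolist())
g=cv2.cvtColor(b,cv2.COLOR_BGR2HSV); m=((g[...,1]<45)&(g[...,2]>120)).astype(np.uint8)*255; k=np.zeros_like(m); k[30:280,312:385]=1; m*=k
for c in cv2.findContours(m,cv2.RETR_EXTERNAL,cv2.CHAIN_APPROX_NONE)[0]:
    if cv2.contourArea(c)>400: P=ray(r,c.reshape(-1,2),59)[:,:2].astype(np.float32); print(cv2.minEnclosingCircle(P))
R=ray(r,[(288,200),(305,200)],106); print(R); print(ray(r,[(432,200)],118)); print(go(K[2][0],K[2][1],200,118.8),go(D[2][0],D[2][1],200,118.8),go(K[1][0],K[1][1],200,118.8),go(D[1][0],D[1][1],200,118.8))
E
```

```text
[[419.5, 329.9, 89.0], [451.5, 272.3, 89.0], [483.1, 213.7, 89.0], [516.2, 154.5, 89.0]] [[420.6, 330.0, 59.0], [453.3, 271.0, 59.0], [486.1, 211.9, 59.0], [519.3, 152.3, 59.0]] [[32.1, -57.6, 0.0], [31.6, -58.6, 0.0], [33.1, -59.2, 0.0]]
((518.908447265625, 152.65328979492188), 24.88801383972168)
((486.6846923828125, 211.9456787109375), 24.906112670898438)
((453.9909362792969, 270.9032897949219), 24.984729766845703)
((421.41497802734375, 329.99652099609375), 24.975425720214844)
[[428.99455433 184.37257533 106.        ]
 [443.87455545 192.52912201 106.        ]]
[[551.20536961 253.74749758 118.        ]]
[ 18.7  37.3 103.4   0. ] [ 15.7  39.2 103.4   0. ] [ 85.3  37.9 103.4   0. ] [ 83.3  38.8 103.4   0. ]
```

>>> carry_out(
  motion=[
    [8.2,19.3,0,0,0.55],
    [8.3,19.4,0,0,0.55],
    [0,0,45,0,0.55],
    [0,0,45,0,0.55],
    [0,0,45,0,0.55],
    [0,0,40,0,0.55],
    [0,0,30,0,0.55],
    [0,0,17.5,0,0.55],
    [0,0,10,0,0.55],
    [0,0,0,0,0.55],
    [0,0,0,0,0.55],
  ],
)

```text
t: 19.65
eef_pos: [486.6, 212.5, 72.0]
tcp_rot: [3.141, 0.0, 2.073]
ft_force: [0.5, 0.7, 0.2]
opening: 0.448
grip_force: 0.0
```

>>> carry_out(
  motion=[
    [0,0,0,0,1],
    [0,0,0,0,1],
    [0,0,0,0,1],
    [0,0,0,0,1],
    [0,0,0,0,1],
    [0,0,-10,0,1],
    [0,0,-20,0,1],
    [0,0,-30,0,1],
    [0,0,-40,0,1],
    [0,0,-40,0,1],
    [0,0,-10,0,1],
    [0,0,0,0,1],
  ],
)

```text
t: 20.85
eef_pos: [486.5, 212.3, 221.9]
tcp_rot: [3.14, 0.0, 2.073]
ft_force: [-1.1, 0.1, -6.5]
opening: 0.207
grip_force: 30.0
```

```bash
python3 - <<'E'
from h import *
s=env.state(); print(s["eef_pos"],s["opening"],s["ft_force"])
r=grab("wrist"); cv2.imwrite("pics/w5.png",r["bgr"])
r=grab("top"); print([o for o in rects(r,brown(r),34,1500,9000) if o[1]<0])
print(go(401.6,-230.5,221,118.8))
E
```

```text
[486.47436518 212.25993357 221.92929469] 0.20697606471407037 [-1.08019079  0.14054623 -6.50747604]
[(398.2, -207.3, 93.6, 24.6, -0.8, [419, 269]), (401.9, -242.9, 95.7, 29.8, 0.7, [434, 273]), (566.3, -372.2, 98.0, 62.0, -13.4, [485, 204]), (590.0, -71.3, 97.0, 57.2, -8.9, [362, 195])]
[-347.4 -286.6   -1.5   -0. ]
```

View pics/w5.png

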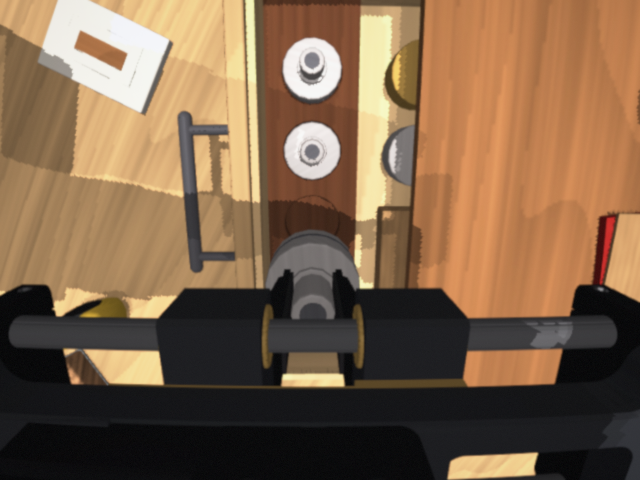

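The weight is held at px (312,290). I carry it to the near caul and check that caul again before lowering.

>>> carry_out(
  motion=[
    [-15,-12.2,0,0,1],
    [-28,-23,0,0,1],
    [-32,-26.5,0,0,1],
    [-34,-28,0,0,1],
    [-34,-28,0,0,1],
    [-34,-28,0,0,1],
    [-34,-28,0,0,1],
    [-34,-28,0,0,1],
    [-34,-28,0,0,1],
    [-31,-26,0,0,1],
    [-22,-19,0,0,1],
    [-15,-11.9,0,0,1],
  ],
)

```text
t: 22.15
eef_pos: [401.0, -231.5, 219.0]
tcp_rot: [-3.14, -0.003, 2.071]
ft_force: [0.3, 0.6, -5.2]
opening: 0.201
grip_force: 30.0
```

>>> carry_out(
  motion=[
    [0,0,0,0,1],
    [0,0,0,0,1],
  ],
)

```text
t: 22.35
eef_pos: [401.6, -229.5, 219.5]
tcp_rot: [-3.14, -0.003, 2.072]
ft_force: [-0.7, 0.6, -6.2]
opening: 0.203
grip_force: 30.0
```

```bash
python3 - <<'E'
from h import *
s=env.state(); print(s["eef_pos"],s["opening"])
r=grab("wrist"); cv2.imwrite("pics/w6.png",r["bgr"][:330]); print(rects(r,brown(r),34,1500,9000))
c,n=np.cos(np.radians(5.5)),np.sin(np.radians(5.5))
X=[[401.6+c*a-n*b,-230.5+n*a+c*b,34] for a,b in ((48,28),(48,-28),(-48,-28),(-48,28))]; print(proj(r,X).round())
print(go(401.6,-230.5,79,118.8))
E
```

```text
[ 401.58370812 -229.51944437  219.50558584] 0.2031805471584964
[(402.7, -228.7, 93.8, 55.4, 5.2, [319, 215]), (583.5, -78.2, 93.7, 54.6, -9.7, [526, 176])]
[[368. 216.]
 [344. 266.]
 [256. 229.]
 [277. 177.]]
[ -1.1  -0.9 140.9  -0. ]
```

View pics/w6.png

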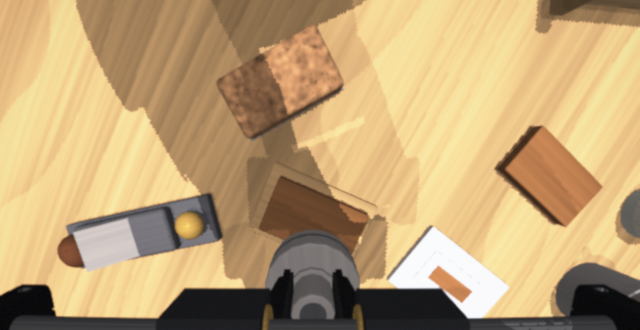

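The caul is still where I left it, and the TCP is over its middle. Lower gently.

>>> carry_out(
  motion=[
    [0,0,20,0,1],
    [0,0,35,0,1],
    [0,0,35,0,1],
    [0,0,25,0,1],
    [0,0,14,0,1],
    [0,0,7,0,1],
    [0,0,3,0,1],
    [0,0,1,0,1],
    [0,0,0,0,1],
    [0,0,0,0,1],
  ],
)

```text
t: 23.4
eef_pos: [402.5, -230.0, 81.7]
tcp_rot: [3.141, 0.001, 2.073]
ft_force: [0.2, -0.2, -4.6]
opening: 0.202
grip_force: 30.0
```

>>> carry_out(
  motion=[
    [0,0,0.7,0,1],
    [0,0,0.7,0,1],
    [0,0,0,0,1],
    [0,0,0,0,1],
  ],
)

```text
t: 23.8
eef_pos: [402.2, -229.9, 79.8]
tcp_rot: [3.142, -0.0, 2.073]
ft_force: [0.1, 0.3, -6.3]
opening: 0.205
grip_force: 30.0
```

>>> carry_out(
  motion=[
    [0,0,0.6,0,1],
    [0,0,0.6,0,1],
    [0,0,0,0,1],
    [0,0,0,0,1],
  ],
)

```text
t: 24.2
eef_pos: [402.3, -229.9, 78.6]
tcp_rot: [3.142, 0.0, 2.073]
ft_force: [-0.9, 0.3, -2.5]
opening: 0.202
grip_force: 30.0
```

>>> carry_out(
  motion=[
    [0,0,0.6,0,1],
    [0,0,0,0,1],
    [0,0,0,0,1],
  ],
)

```text
t: 24.5
eef_pos: [402.2, -230.0, 78.5]
tcp_rot: [3.141, 0.001, 2.073]
ft_force: [-4.6, 1.8, 8.2]
opening: 0.203
grip_force: 30.0
```

Contact is made, so release and lift.

>>> carry_out(
  motion=[
    [0,0,-0.5,0,1],
    [0,0,0,0,0.75],
    [0,0,0,0,0.6],
    [0,0,0,0,0.55],
    [0,0,0,0,0.55],
    [0,0,-10,0,0.55],
    [0,0,-30,0,0.55],
    [0,0,-40,0,0.55],
    [0,0,-40,0,0.55],
    [0,0,-40,0,0.55],
    [0,0,-40,0,0.55],
    [0,0,0,0,0.55],
  ],
)

```text
t: 25.7
eef_pos: [403.3, -230.6, 283.7]
tcp_rot: [3.138, 0.008, 2.073]
ft_force: [-0.0, 0.4, -0.5]
opening: 0.45
grip_force: 0.0
```

>>> carry_out(
  motion=[
    [0,0,0,0,0.55],
    [0,0,0,0,0.55],
  ],
)

```text
t: 25.9
eef_pos: [401.8, -229.5, 277.7]
tcp_rot: [-3.141, -0.001, 2.073]
ft_force: [0.1, -0.3, -0.9]
opening: 0.451
grip_force: 0.0
```

```bash
cat >> h.py <<'E'
def discs(r,z=66,rad=25):
    h=cv2.cvtColor(r["bgr"],cv2.COLOR_BGR2HSV); m=((h[...,1]<60)&(h[...,2]>70)).astype(np.uint8)*255; m[290:]=0
    o=[]
    for c in cv2.findContours(m,cv2.RETR_EXTERNAL,cv2.CHAIN_APPROX_NONE)[0]:
        if cv2.contourArea(c)>300:
            p,q=cv2.minEnclosingCircle(ray(r,c.reshape(-1,2),z)[:,:2].astype(np.float32))
            if abs(q-rad)<5: o.append((np.round(p,1).tolist(),round(q,1),c.reshape(-1,2).mean(0).round().tolist()))
    return o
E
python3 - <<'E'
from h import *
s=env.state(); print(s["eef_pos"],s["opening"])
r=grab("wrist"); cv2.imwrite("pics/w7.png",r["bgr"][:330]); print(discs(r))
print(rects(r,brown(r),34,1500,9000))
print(go(454.2,270.9,221,118.8))
E
```

```text
[ 401.76822957 -229.5294098   277.69543189] 0.4509857032899206
[([401.9, -228.5], 25.8, [313.0, 216.0])]
[(402.1, -228.8, 92.1, 55.1, 5.4, [308, 198]), (571.8, -94.5, 103.4, 48.3, -39.7, [499, 172])]
[413.5 286.8  56.5  -0. ]
```

View pics/w7.png

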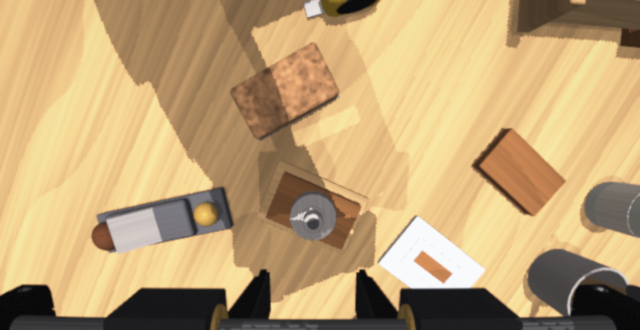

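The first weight is centred on its caul, within 0.5 mm. Fetch the second one.

>>> carry_out(
  motion=[
    [34.5,23.9,0,0,0.55],
    [34.5,23.9,0,0,0.55],
    [34.5,23.9,0,0,0.55],
    [34.5,23.9,0,0,0.55],
    [34.5,23.9,0,0,0.55],
    [34.5,23.9,0,0,0.55],
    [34.5,23.9,0,0,0.55],
    [34.5,23.9,0,0,0.55],
    [34.5,23.9,0,0,0.55],
    [34.5,23.9,0,0,0.55],
    [34.5,23.9,0,0,0.55],
    [34,23.9,0,0,0.55],
  ],
)

```text
t: 27.15
eef_pos: [454.1, 272.4, 277.2]
tcp_rot: [-3.139, -0.0, 2.073]
ft_force: [0.6, -0.6, 0.8]
opening: 0.453
grip_force: 0.0
```

>>> carry_out(
  motion=[
    [0,0,0,0,0.55],
    [0,0,0,0,0.55],
  ],
)

```text
t: 27.35
eef_pos: [454.0, 270.9, 277.0]
tcp_rot: [-3.139, -0.0, 2.075]
ft_force: [-0.0, -0.1, -0.8]
opening: 0.45
grip_force: 0.0
```

```bash
python3 - <<'E'
from h import *
s=env.state(); print(s["eef_pos"],s["opening"])
r=grab("wrist"); print(discs(r,59), proj(r,[[453.9,271,59],[421.4,330,59]]))
print(go(453.9,271,71,118.8))
r=grab("top"); print([o for o in rects(r,brown(r),34,1500,9000) if o[1]<0]); print([d for d in discs(r) if d[0][1]<0])
E
```

```text
[454.04735846 270.93446005 277.04193864] 0.45033948111189587
[([529.7, 311.6], 27.7, [386.0, 214.0]), ([454.1, 273.1], 26.1, [313.0, 213.0]), ([421.5, 330.9], 25.2, [313.0, 149.0])] [[312.42872032 214.86920752]
 [312.43234466 150.08796574]]
[8.000e-01 2.000e-01 2.064e+02 0.000e+00]
[(400.0, -221.5, 94.1, 44.1, 6.0, [422, 273]), (566.7, -371.2, 97.5, 58.7, -12.4, [484, 205]), (590.1, -71.7, 96.6, 56.4, -8.9, [365, 199])]
[([400.9, -230.7], 25.6, [431.0, 270.0])]
```

>>> carry_out(
  motion=[
    [0.8,0,30,0,0.55],
    [0,0,45,0,0.55],
    [0,0,45,0,0.55],
    [0,0,40,0,0.55],
    [0,0,25,0,0.55],
    [0,0,14,0,0.55],
    [0,0,8,0,0.55],
    [0,0,0,0,0.55],
    [0,0,0,0,0.55],
  ],
)

```text
t: 28.35
eef_pos: [454.6, 271.0, 72.2]
tcp_rot: [3.141, 0.0, 2.072]
ft_force: [0.3, 0.6, 0.5]
opening: 0.453
grip_force: 0.0
```

>>> carry_out(
  motion=[
    [0,0,0,0,1],
    [0,0,0,0,1],
    [0,0,0,0,1],
    [0,0,0,0,1],
    [0,0,0,0,1],
    [0,0,-10,0,1],
    [0,0,-20,0,1],
    [0,0,-30,0,1],
    [0,0,-40,0,1],
    [0,0,-40,0,1],
    [0,0,-10,0,1],
    [0,0,0,0,1],
  ],
)

```text
t: 29.55
eef_pos: [454.3, 271.4, 222.6]
tcp_rot: [3.139, 0.0, 2.073]
ft_force: [0.2, -0.6, -3.2]
opening: 0.201
grip_force: 30.0
```

```bash
python3 - <<'E'
from h import *
s=env.state(); print(s["eef_pos"],s["opening"],s["ft_force"])
r=grab("top"); print([o for o in rects(r,brown(r),34,1500,9000) if o[1]<0]); print([d for d in discs(r) if d[0][1]<0])
print(go(569.2,-375,221,118.8), go(460,0,221,118.8))
E
```

```text
[454.3002873  271.43992323 222.61363555] 0.201456120283124 [ 0.24174097 -0.64053842 -3.18607906]
[(400.3, -223.0, 94.6, 48.5, 7.3, [423, 275]), (566.2, -372.1, 98.0, 61.7, -12.4, [483, 204]), (590.2, -71.5, 96.6, 56.8, -8.9, [365, 199])]
[([400.9, -230.7], 25.6, [431.0, 270.0])]
[-621.9 -209.9   -0.    -0. ] [-240.7 -125.1   -0.    -0. ]
```

>>> carry_out(
  motion=[
    [-20,-6.7,0,0,1],
    [-36,-12.1,0,0,1],
    [-40.5,-13.65,0,0,1],
    [-40.5,-13.65,0,0,1],
    [-40.5,-13.65,0,0,1],
    [-40.5,-13.65,0,0,1],
    [-40.5,-13.65,0,0,1],
    [-40.5,-13.65,0,0,1],
    [-40.5,-13.65,0,0,1],
    [-40.5,-13.65,0,0,1],
    [-40.5,-13.65,0,0,1],
    [-40.5,-13.65,0,0,1],
  ],
)

```text
t: 30.8
eef_pos: [539.3, -209.0, 218.8]
tcp_rot: [-3.139, -0.004, 2.073]
ft_force: [0.0, 1.1, -3.7]
opening: 0.206
grip_force: 30.0
```

>>> carry_out(
  motion=[
    [-40,-13.6,0,0,1],
    [-40,-13.6,0,0,1],
    [-40,-13.6,0,0,1],
    [-26,-8.8,0,0,1],
    [-14.9,-5,0,0,1],
    [0,0,0,0,1],
    [0,0,0,0,1],
    [0,0,0,0,1],
  ],
)

```text
t: 31.6
eef_pos: [569.5, -373.4, 221.0]
tcp_rot: [-3.141, -0.001, 2.074]
ft_force: [0.0, -0.0, -4.0]
opening: 0.204
grip_force: 30.0
```

```bash
python3 - <<'E'
from h import *
s=env.state(); print(s["eef_pos"],s["opening"],np.degrees(s["tcp_rot"]))
r=grab("wrist"); print(rects(r,brown(r),34,1500,9000)); cv2.imwrite("pics/w8.png",r["bgr"][:330])
print(go(569.4,-374.8,80,118.8))
E
```

```text
[ 569.54408234 -373.40529059  221.02973671] 0.20436383010836248 [-1.79990111e+02 -6.75848511e-02  1.18834070e+02]
[(570.3, -373.7, 93.9, 55.2, -12.7, [312, 213]), (415.2, -254.3, 102.7, 39.1, 27.6, [233, 17])]
[ -1.1  -0.9 141.4   0. ]
```

View pics/w8.png

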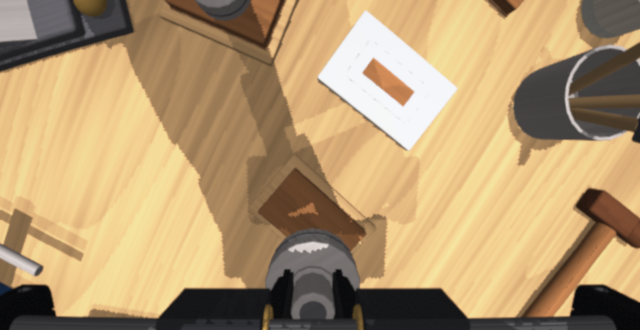

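>>> carry_out(
  motion=[
    [-0.5,-0.5,20,0,1],
    [0,0,35,0,1],
    [0,0,35,0,1],
    [0,0,25,0,1],
    [0,0,14,0,1],
    [0,0,7,0,1],
    [0,0,3,0,1],
    [0,0,2,0,1],
    [0,0,0.5,0,1],
    [0,0,0,0,1],
    [0,0,0,0,1],
  ],
)

```text
t: 32.75
eef_pos: [569.5, -375.6, 80.5]
tcp_rot: [3.141, 0.001, 2.073]
ft_force: [-0.1, -0.2, -3.2]
opening: 0.206
grip_force: 30.0
```

>>> carry_out(
  motion=[
    [0,0,0.5,0,1],
    [0,0,0.5,0,1],
    [0,0,0,0,1],
    [0,0,0,0,1],
  ],
)

```text
t: 33.15
eef_pos: [569.4, -375.5, 79.0]
tcp_rot: [3.141, -0.0, 2.073]
ft_force: [-0.7, 0.1, -4.4]
opening: 0.203
grip_force: 30.0
```

>>> carry_out(
  motion=[
    [0,0,0.5,0,1],
    [0,0,0,0,1],
    [0,0,0,0,1],
  ],
)

```text
t: 33.45
eef_pos: [569.4, -375.6, 78.9]
tcp_rot: [3.141, 0.0, 2.073]
ft_force: [-2.0, -0.1, 2.9]
opening: 0.205
grip_force: 30.0
```

Contact again. Release, lift, look.

>>> carry_out(
  motion=[
    [0,0,0,0,0.75],
    [0,0,0,0,0.6],
    [0,0,0,0,0.55],
    [0,0,0,0,0.55],
    [0,0,-10,0,0.55],
    [0,0,-30,0,0.55],
    [0,0,-40,0,0.55],
    [0,0,-40,0,0.55],
    [0,0,-40,0,0.55],
    [0,0,-40,0,0.55],
    [0,0,0,0,0.55],
    [0,0,0,0,0.55],
  ],
)

```text
t: 34.65
eef_pos: [569.4, -375.5, 279.8]
tcp_rot: [3.141, 0.002, 2.073]
ft_force: [-0.3, 0.4, -0.7]
opening: 0.455
grip_force: 0.0
```

>>> carry_out(
  motion=[
    [0,0,0,0,0.55],
    [0,0,0,0,0.55],
  ],
)

```text
t: 34.85
eef_pos: [569.1, -375.3, 277.1]
tcp_rot: [-3.141, -0.002, 2.073]
ft_force: [-0.6, 0.1, -0.8]
opening: 0.45
grip_force: 0.0
```

```bash
python3 - <<'E'
from h import *
s=env.state(); print(s["eef_pos"],s["opening"])
r=grab("wrist"); print(rects(r,brown(r),34,1500,9000)); print(discs(r))
t=grab("top"); print([o for o in rects(t,brown(t),34,1500,9000) if o[1]<0]); print([d for d in discs(t) if d[0][1]<0])
# handle now: closed pos minus 124 along chest x
print(go(384.8,193.3,278,118.8),go(430,0,278,118.8))
b=t["bgr"]; cv2.imwrite("pics/t9.png",cv2.resize(b[90:330,90:530],None,fx=1.7,fy=1.7))
E
```

```text
[ 569.09183654 -375.28664929  277.13058936] 0.45010284426363867
[(570.4, -373.9, 93.6, 54.9, -12.7, [317, 207]), (405.3, -231.2, 96.3, 56.5, 5.4, [247, 27])]
[([568.8, -373.9], 25.7, [313.0, 215.0]), ([406.4, -233.1], 25.8, [234.0, 11.0])]
[(566.7, -372.1, 109.0, 65.9, -12.0, [483, 203]), (910.8, -80.9, 176.2, 13.4, 86.4, [366, 71]), (945.6, -87.7, 184.1, 42.7, 87.3, [373, 60])]
[]
[587.3 112.1  -0.6  -0. ] [396.1  58.7  -0.6  -0. ]
```

View pics/t9.png

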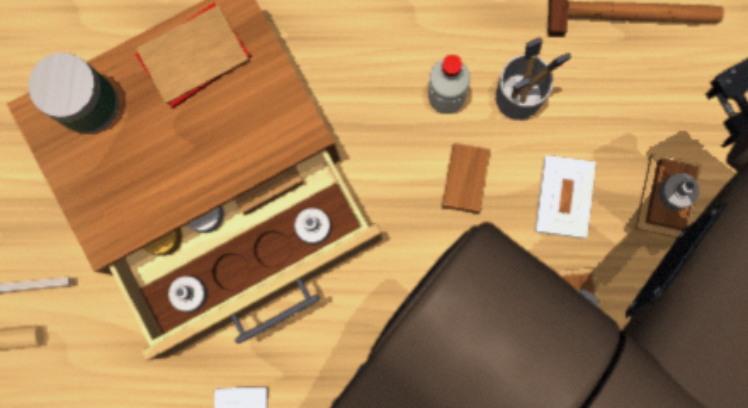

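Both stacks stand square and centred, with two spare weights left in the drawer. Now back to the handle to shut it.

>>> carry_out(
  motion=[
    [25,5,0,0,0.76],
    [43,8,0,0,0.76],
    [43,8,0,0,0.76],
    [43,8,0,0,0.76],
    [43,8,0,0,0.76],
    [43,8,0,0,0.76],
    [43,8,0,0,0.76],
    [43,8,0,0,0.76],
    [43,8,0,0,0.76],
    [43,8,0,0,0.76],
    [43,8,0,0,0.76],
    [43,8,0,0,0.76],
  ],
)

```text
t: 36.15
eef_pos: [410.3, 107.2, 278.3]
tcp_rot: [-3.141, -0.0, 2.073]
ft_force: [0.8, -0.4, -0.6]
opening: 0.24
grip_force: 0.0
```

>>> carry_out(
  motion=[
    [43,8,0,0,0.76],
    [43,8,0,0,0.76],
    [3,3,0,0,0.76],
    [0,0,0,0,0.76],
    [0,0,0,0,0.76],
  ],
)

```text
t: 36.65
eef_pos: [385.2, 192.3, 278.2]
tcp_rot: [-3.141, 0.0, 2.073]
ft_force: [0.5, 0.2, 0.6]
opening: 0.241
grip_force: 0.0
```

```bash
python3 - <<'E'
from h import *
s=env.state(); print(s["eef_pos"],s["opening"])
print(go(384.6,193.1,84,118.8))
r=grab("wrist"); h=cv2.cvtColor(r["bgr"],cv2.COLOR_BGR2HSV)
q=proj(r,[[384.6,193.1,95],[384.6-.482*60,193.1+.876*60,95]]); print(q)
# bar column halfway along the visible half
u,v=q.mean(0).astype(int); 
for vv in (v-15,v,v+15): print(vv,[(x,int(h[vv,x,1]),int(h[vv,x,2])) for x in range(u-14,u+15,2)])
t=grab("top"); print([o for o in rects(t,brown(t),34,1500,9000) if o[1]<0]); print([d for d in discs(t) if d[0][1]<0])
E
```

```text
[385.22206502 192.31480505 278.24663273] 0.2411586470385574
[  1.   -0.2 194.2  -0. ]
[[311.86904859 220.53030143]
 [311.75513715 157.52108599]]
174 [(297, 106, 238), (299, 107, 237), (301, 109, 233), (303, 108, 233), (305, 110, 229), (307, 87, 120), (309, 14, 91), (311, 12, 107), (313, 13, 118), (315, 13, 101), (317, 11, 89), (319, 108, 158), (321, 114, 159), (323, 115, 175), (325, 114, 159)]
189 [(297, 104, 241), (299, 105, 241), (301, 103, 243), (303, 102, 245), (305, 108, 234), (307, 89, 117), (309, 14, 91), (311, 14, 107), (313, 13, 117), (315, 15, 103), (317, 17, 92), (319, 109, 230), (321, 104, 242), (323, 101, 245), (325, 103, 243)]
204 [(297, 113, 149), (299, 114, 146), (301, 112, 143), (303, 113, 142), (305, 113, 145), (307, 89, 100), (309, 16, 82), (311, 10, 78), (313, 15, 102), (315, 15, 100), (317, 12, 87), (319, 106, 137), (321, 113, 158), (323, 113, 224), (325, 113, 224)]
[(400.8, -228.5, 94.5, 58.5, 5.5, [426, 272]), (567.0, -372.2, 99.6, 61.6, -12.4, [483, 204]), (590.3, -71.6, 96.6, 58.5, -9.6, [364, 195])]
[([401.1, -230.7], 25.5, [431.0, 270.0]), ([567.4, -374.7], 25.3, [490.0, 202.0])]
```

>>> carry_out(
  motion=[
    [0,0,40,0,0.76],
    [0,0,45,0,0.76],
    [0,0,40,0,0.76],
    [0,0,30,0,0.76],
    [0,0,20,0,0.76],
    [0,0,12,0,0.76],
    [0,0,7,0,0.76],
    [0,0,0,0,0.76],
    [0,0,0,0,1],
    [0,0,0,0,1],
    [0,0,0,0,1],
    [0,0,0,0,1],
  ],
)

```text
t: 37.95
eef_pos: [385.3, 192.9, 85.1]
tcp_rot: [3.14, 0.0, 2.073]
ft_force: [0.4, -3.2, 7.9]
opening: 0.107
grip_force: 30.0
```

>>> carry_out(
  motion=[
    [0,5,0,0,1],
    [0,10,0,0,1],
    [0,14,0,0,1],
    [0,14,0,0,1],
    [0,14,0,0,1],
    [0,14,0,0,1],
    [0,14,0,0,1],
    [0,14,0,0,1],
    [0,12,0,0,1],
    [0,6,0,0,1],
    [0,3,0,0,1],
    [0,0,0,0,1],
  ],
)

```text
t: 39.15
eef_pos: [490.9, 251.1, 85.1]
tcp_rot: [3.139, 0.0, 2.073]
ft_force: [2.4, 2.0, 4.1]
opening: 0.106
grip_force: 30.0
```

>>> carry_out(
  motion=[
    [0,1,0,0,1],
    [0,1,0,0,1],
    [0,0,0,0,1],
    [0,0,0,0,1],
  ],
)

```text
t: 39.55
eef_pos: [492.0, 251.7, 85.1]
tcp_rot: [3.141, 0.0, 2.073]
ft_force: [-0.3, -1.3, 6.6]
opening: 0.109
grip_force: 30.0
```

>>> carry_out(
  motion=[
    [0,1,0,0,1],
    [0,0.5,0,0,1],
    [0,0,0,0,1],
    [0,0,0,0,1],
  ],
)

```text
t: 39.95
eef_pos: [493.2, 252.4, 85.1]
tcp_rot: [3.141, 0.0, 2.073]
ft_force: [-0.9, -1.7, 6.5]
opening: 0.108
grip_force: 30.0
```

>>> carry_out(
  motion=[
    [0,0.5,0,0,1],
    [0,0.5,0,0,1],
    [0,0,0,0,1],
    [0,0,0,0,1],
  ],
)

```text
t: 40.35
eef_pos: [493.8, 252.6, 85.1]
tcp_rot: [-3.141, 0.0, 2.073]
ft_force: [-1.8, -4.5, 8.8]
opening: 0.105
grip_force: 30.0
```

>>> carry_out(
  motion=[
    [0,0.7,0,0,1],
    [0,0.7,0,0,1],
    [0,0,0,0,1],
    [0,0,0,0,1],
  ],
)

```text
t: 40.75
eef_pos: [493.7, 252.7, 85.1]
tcp_rot: [-3.138, -0.0, 2.073]
ft_force: [-7.4, -7.4, 13.3]
opening: 0.109
grip_force: 30.0
```

The handle has stopped moving and the force is rising, so the drawer is shut. Release, lift, retreat.

>>> carry_out(
  motion=[
    [0,0.6,0,0,1],
    [0,0,0,0,1],
    [0,0,0,0,0.85],
    [0,0,0,0,0.77],
    [0,0,0,0,0.77],
    [0,-0.5,0,0,0.77],
    [0,0,-10,0,0.77],
    [0,0,-30,0,0.77],
    [0,0,-40,0,0.77],
    [0,0,-40,0,0.77],
    [0,0,-40,0,0.77],
    [0,0,-30,0,0.77],
  ],
)

```text
t: 41.95
eef_pos: [495.4, 253.6, 277.9]
tcp_rot: [3.139, 0.0, 2.073]
ft_force: [0.1, 0.8, -0.5]
opening: 0.227
grip_force: 0.0
```

>>> carry_out(
  motion=[
    [-8,-19,0,0,0.77],
    [0,0,0,0,0.77],
    [0,0,0,0,0.77],
  ],
)

```text
t: 42.25
eef_pos: [482.6, 237.4, 274.9]
tcp_rot: [3.141, -0.0, 2.073]
ft_force: [0.2, 0.1, -0.2]
opening: 0.23
grip_force: 0.0
```

```bash
python3 - <<'E'
from h import *
s=env.state(); print(s["eef_pos"],s["t"])
r=grab("wrist"); h=cv2.cvtColor(r["bgr"],cv2.COLOR_BGR2HSV)
for k in (25,40):
    u,v=proj(r,[[493.8-.482*k,253.2+.876*k,95]])[0].round().astype(int)
    x=np.arange(u-25,u+26); m=x[(h[v,u-25:u+26,1]<30)&(h[v,u-25:u+26,2]<150)]; print((u,v),"bar px",m.min() if len(m) else None,m.max() if len(m) else None)
    if len(m): P=ray(r,[(m.mean(),v)],95)[0]; print("offset along chest x:",(P-[493.8,253.2,95])@[.876,.482,0])
t=grab("top"); print([o for o in rects(t,brown(t),34,1500,9000) if o[1]<0]); print([d for d in discs(t) if d[0][1]<0])
E
```

```text
[482.59922325 237.44051811 274.90979563] 42.25
(np.int64(330), np.int64(187)) bar px 326 335
offset along chest x: 0.22949083763711306
(np.int64(330), np.int64(171)) bar px 326 335
offset along chest x: 0.08352930902603825
[(400.4, -227.1, 94.1, 55.8, 5.5, [425, 271]), (566.2, -371.2, 97.4, 59.2, -13.2, [480, 206]), (590.2, -71.5, 96.6, 56.8, -8.9, [365, 198])]
[([400.9, -230.7], 25.6, [431.0, 270.0]), ([567.4, -374.8], 25.3, [490.0, 202.0])]
```

```bash
python3 - <<'E'
from h import *
t=grab("top"); a=cv2.imread("pics/top0.png").astype(int); b=t["bgr"].astype(int)
for x,y,w in ((401.6,-230.5,5.5),(569,-375.2,-12.7)):
    f=lambda l,s,z:proj(t,[[x+np.cos(np.radians(w))*i-np.sin(np.radians(w))*j,y+np.sin(np.radians(w))*i+np.cos(np.radians(w))*j,z] for i,j in ((l,s),(l,-s),(-l,-s),(-l,s))]).astype(np.int32)
    m=np.zeros(a.shape[:2],np.uint8); cv2.fillPoly(m,[f(68,48,12)],255)
    n=np.zeros_like(m); cv2.fillPoly(n,[f(51,31,34)],255); cv2.fillPoly(n,[f(51,31,12)],255)
    q=(m>0)&(n==0); d=np.abs(a-b).max(2)[q]; print(d.mean(), np.percentile(d,[50,90]), q.sum())
E
```

```text
33.474059003051885 [33. 36.] 983
33.196408529741866 [33. 36.] 891
```

The border strips around both plaques match the first image apart from a uniform brightness shift, so neither plaque has moved. Hand in.

```bash
python3 -c "
from cell import env
print(env.job_done())"
```

```text
the job is handed in; nothing more can be done
None
```

The job is handed in: both plaques on the bench have a centred caul with one weight upright in its middle, and the drawer is shut; I viewed 15 pictures, one over the limit of 14.

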